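Set the focus gauge blocks back on their rack in order of height

ROBOT

A 7-joint arm with a two-finger parallel gripper is mounted at the origin on a cart in front of the work surface, level with it; the furniture and walls round the work are solid. World frame = base frame: x ahead of the robot, y to its left, z up, the work surface at z = 0. Lengths are in m, angles in rad, forces in N, time in s.
With the tool pointing down it reaches from about 0.4 to 0.925 m from the base axis. Payload 5.6 kg.
Tool frame: the origin (TCP) lies on the centre line of the jaws, within the pads' length; the fingertips stand manip.tip_extent ahead of it and the grasp point (between the pads) lies 8 mm behind it (manip.tip_extent is the distance from the TCP to the fingertips, in m); z points along the fingers, y is the direction in which the jaws open and shut (so a half turn about z gives the same grasp; the last joint's range is limited). The gripper opens to 85 mm and grips with 20 to 120 N. Pads are 22 mm wide; open, the fingers measure 114 mm over their backs; the gripper's body (76 mm by 85 mm) begins 54 mm behind the grasp point. The pads swing forward as they close: fully open they stand 13 mm farther back than shut.
Start: joints at [1.232, 0.468, -0.012, 1.603, 0.006, 1.071, -0.056], TCP at [0.189, -0.622, 0.242] pointing down, gripper open.
Joint ranges: [-2.53, 2.53], [-0.31, 2.02], [-1.57, 1.55], [0.28, 2.44], [-1.29, 4.43], [0.15, 1.84], [-2.92, 2.92]. Speed limits (rad/s): [2.57, 2.57, 3.14, 3.14, 3.14, 3.14, 3.14].

INTERFACE

Orientations are given as a rotation vector (axis times angle).
In Python, from station import manip gives the robot as it stands.
- The arm moves only by the tool step_arm, never from a script. Its argument "series" is a list that holds one entry, the list of rows, each a list of 7 numbers: the opening, from 0 (shut) to 1 (fully open), then the shift along the tool's x, y, z in cm, then the turn, a rotation vector about the tool's x, y, z in degrees. In form: [[[fingers, dx, dy, dz, rx, ry, rz], ...]]. A call has 1 to 20 rows; each row shifts and turns the pose as measured when the row begins, along the tool's axes as they then stand; what a row does not reach is not made up. A row lasts 1/12 s, in which the tool goes at most 41.7 mm and 7.16 degrees, less where a joint would pass 70% of its speed; a pose out of reach is approached as far as the arm can. A call with a gripper value outside its range is refused whole. The fingers move at their own pace and stop on an object; "newtons" is the grip in N (left out, the last holds). Time passes only in rows, so rows that do not move let the fingers close. It gives the time, the measured TCP pose, the force and the opening at its end, in the units of the state.
- manip.read_state(): the state, without advancing time (a new reading comes with each control period).
- manip.read_camera(name): name is "side" or "top" or "wrist"; returns the picture (400x640x3 uint8, red, green, blue); there is no depth.
- manip.camera_info(name): a dict with "K" (3x3 intrinsics, pixels), "world_from_camera" (4x4, takes a point from camera to world coordinates); the wrist camera has in their place "mount" (4x4, takes a point from camera to tool coordinates, whose origin is the TCP and whose axes are the flange's). Camera axes: x right, y down, z forward; pixel columns grow to the right and rows downward; lengths in m; the calibration is good to about 2 mm. A picture is of the moment at which its call begins: read the wrist's pose just before it. camera_info takes no time and is no camera call.
- manip.job_done(): hands the job in, once; it reports no verdict.
The state is a dict: "time_s": time; "qpos": joint angles; "joint_velocities": joint speeds; "effort": joint torques, N m; "position": TCP position; "ee_rot": TCP orientation; "force": force on the tool from outside, world axes, zero at the start; "wrist_torque": the same for the moment, N m; "width": opening from 0.0 (shut) to 1.0 (fully open).
Only numpy, scipy, OpenCV 4.12 (cv2) and the standard library are available. Lean on these libraries where they do the work, as an engineer would, in place of code of your own. Each camera call takes 0.05 s, during which the arm holds its last target. There are 200 camera calls.

TASK

Put the four focus gauge blocks back on the rack in order of height, one standing upright in the middle of each pad: the shortest on the pad next to the brass post, then taller and taller towards the other end. Keep the blocks upright all the time and set them down gently, without dropping them; let go of all of them at the end.

Things in the scene. Friction and masses are not known exactly. Their poses are not given: they have to be found in the camera images.
- block_30: Loose focus gauge block (the shortest; plain pale grey), a solid upright rectangular block 36 x 36 mm in plan and 30 mm high, 0.15 to 0.4 kg, standing on the bench. Origin at the centre of its underside, z up along its height, x and y normal to its side faces.
- block_48: Loose focus gauge block (second shortest; bare aluminium), a solid upright rectangular block 36 x 36 mm in plan and 48 mm high, 0.15 to 0.4 kg, standing on the bench. Origin at the centre of its underside, z up along its height, x and y normal to its side faces.
- block_66: Loose focus gauge block (second tallest; bare aluminium), a solid upright rectangular block 36 x 36 mm in plan and 66 mm high, 0.15 to 0.4 kg, standing on the bench. Origin at the centre of its underside, z up along its height, x and y normal to its side faces.
- block_84: Loose focus gauge block (the tallest; bare aluminium), a solid upright rectangular block 36 x 36 mm in plan and 84 mm high, 0.15 to 0.4 kg, standing on the bench. Origin at the centre of its underside, z up along its height, x and y normal to its side faces.
- pad_a: Square grey pad 46 x 46 x 4 mm with a thin white outline, one of four in a row (first, at one end) at 70 mm spacing on the fixed dark steel rack (rail 66 x 342 mm, 10 mm thick, lying on the bench). All four pads are alike. Origin at the centre of the pad's underside, so its flat top, where a block stands, is 4 mm above the origin and 14 mm above the bench. y points along the row from pad_d towards pad_a, x across it, z up.
- pad_b: Square grey pad 46 x 46 x 4 mm with a thin white outline, one of four in a row (second, beside pad_a) at 70 mm spacing on the fixed dark steel rack (rail 66 x 342 mm, 10 mm thick, lying on the bench). All four pads are alike. Origin at the centre of the pad's underside, so its flat top, where a block stands, is 4 mm above the origin and 14 mm above the bench. y points along the row from pad_d towards pad_a, x across it, z up.
- pad_c: Square grey pad 46 x 46 x 4 mm with a thin white outline, one of four in a row (third, beside pad_d) at 70 mm spacing on the fixed dark steel rack (rail 66 x 342 mm, 10 mm thick, lying on the bench). All four pads are alike. Origin at the centre of the pad's underside, so its flat top, where a block stands, is 4 mm above the origin and 14 mm above the bench. y points along the row from pad_d towards pad_a, x across it, z up.
- pad_d: Square grey pad 46 x 46 x 4 mm with a thin white outline, one of four in a row (fourth, at the other end) at 70 mm spacing on the fixed dark steel rack (rail 66 x 342 mm, 10 mm thick, lying on the bench). All four pads are alike. Origin at the centre of the pad's underside, so its flat top, where a block stands, is 4 mm above the origin and 14 mm above the bench. y points along the row from pad_d towards pad_a, x across it, z up.
- stop_post: Fixed round brass post, up to 22 mm thick and 36 mm high, standing on one end of the rack in line with the pads, 49 mm from the centre of the end pad next to it, which is pad_a or pad_d; a flat steel screw head lies at the rack's other end instead. Origin at the centre of its underside, 10 mm above the bench.
Mind the look-alikes: they are no part of the job. What is shaped like the block_84 but green or purple is not meant. Leave any purple look-alike of the block_66 alone.

How it is judged:
At the end, for the whole second after the job is handed in: From the brass post outwards the blocks of 30, 48, 66 and 84 mm height stand in that order, one on each pad, each within 12 mm of its pad's centre, upright (within 0.1 rad), resting on the pad, released and at rest (((horizontal distance between stop_post and pad_a below 0.1 m and horizontal distance between block_30 and pad_a below 0.012 m and horizontal distance between block_48 and pad_b below 0.012 m and horizontal distance between block_66 and pad_c below 0.012 m and horizontal distance between block_84 and pad_d below 0.012 m) or (horizontal distance between stop_post and pad_d below 0.1 m and horizontal distance between block_30 and pad_d below 0.012 m and horizontal distance between block_48 and pad_c below 0.012 m and horizontal distance between block_66 and pad_b below 0.012 m and horizontal distance between block_84 and pad_a below 0.012 m)) and z of block_30 in the frame of pad_a between 0.001 and 0.008 m and angle between each of block_30, block_48, block_66, block_84's own z axis and vertical below 0.1 rad and linear speed of each of block_30, block_48, block_66, block_84 below 0.02 m/s and angular speed of each of block_30, block_48, block_66, block_84 below 0.2 rad/s and contact force between each of block_30, block_48, block_66, block_84 and the fingers below 0.1 N and z of block_48 in the frame of pad_a between 0.001 and 0.008 m and z of block_66 in the frame of pad_a between 0.001 and 0.008 m and z of block_84 in the frame of pad_a between 0.001 and 0.008 m); the robot touches nothing.
It fails at once if a gauge block is tipped over (more than 1 rad from upright) (angle between any of block_30, block_48, block_66, block_84's own z axis and vertical above 1 rad).
It fails at once if a gauge block is dropped or knocked away: it moves faster than 0.7 m/s (a fall of about 25 mm) while no finger touches it ((linear speed of block_30 above 0.7 m/s and contact force between block_30 and the fingers below 0.1 N) or (linear speed of block_48 above 0.7 m/s and contact force between block_48 and the fingers below 0.1 N) or (linear speed of block_66 above 0.7 m/s and contact force between block_66 and the fingers below 0.1 N) or (linear speed of block_84 above 0.7 m/s and contact force between block_84 and the fingers below 0.1 N)).
It also fails if it takes over 112 s, if anything falls off the work surface, if the arm or the gripper's body presses on something with over 40 N, if the wrist force passes 120 N, or if a joint passes its speed limit or range.

## Working session

There is one attempt and no reset: what is moved stays moved. The work goes in short steps, Python scripts to look and compute and a tool call to move; the robot and the scene stay as the last step left them, time stands still between calls to the robot, and variables do not carry over. Pictures are saved under pics/ and viewed, about 12 in all and at most 16, crops included, and the job is handed in when it is done.

Besides the shell and the picture viewer there is one more tool, called after "Emit:" as name(argument=value, ...), one argument or row to a line, values as JSON. step_arm: Moves the arm, as the interface text tells. Its arguments: {"type":"object","properties":{"series":{"type":"array"},"newtons":{"type":"number"}},"required":["series"]}

```bash
ls; mkdir -p pics
python3 - <<'E'
from station import manip
import cv2
s=manip.read_state();print(s);print(manip.tip_extent)
for n in("top","side","wrist"):
    print(n,manip.camera_info(n));cv2.imwrite(f"pics/{n}0.png",manip.read_camera(n)[:,:,::-1])
E
```

```text
pics
{'time_s': 0.0, 'qpos': array([ 1.23201466,  0.46835519, -0.01160862,  1.60364946,  0.00595844,
        1.07139558, -0.05629968]), 'joint_velocities': array([ 0.00016628, -0.00081473, -0.00092343, -0.00071782, -0.00045791,
       -0.00049749,  0.00113645]), 'effort': array([ 7.17650910e-04, -5.32384658e+01,  2.13408616e-02, -2.51304030e+01,
        1.13222896e-02,  7.72083906e-03,  4.47205605e-05]), 'position': array([ 0.18925582, -0.62126313,  0.24134187]), 'ee_rot': array([-3.10559722e+00, -4.62543151e-01,  5.41840310e-04]), 'force': array([ 0.54527941,  0.58994022, -0.46786967]), 'wrist_torque': array([ 0.03233784, -0.00500693,  0.00782786]), 'width': 0.9991914479362993}
0.011
top {'K': array([[489.13626014,   0.        , 318.63486709],
       [  0.        , 489.13626014, 201.27748895],
       [  0.        ,   0.        ,   1.        ]]), 'world_from_camera': array([[-0.02357767, -0.98449629,  0.17381353,  0.35642506],
       [-0.99959973,  0.02049655, -0.0195005 ,  0.0376119 ],
       [ 0.01563559, -0.17420374, -0.98458549,  1.38000532],
       [ 0.        ,  0.        ,  0.
[... 276 characters left out ...]
     [-0.24595687,  0.70674683, -0.66333561,  0.9941275 ],
       [ 0.00619796, -0.68319783, -0.73020703,  1.09152888],
       [ 0.        ,  0.        ,  0.        ,  1.        ]])}
wrist {'K': array([[297.2371448 ,   0.        , 318.45051513],
       [  0.        , 297.2371448 , 200.56340361],
       [  0.        ,   0.        ,   1.        ]]), 'mount': array([[-3.80811549e-04, -9.49324401e-01, -3.14297688e-01,
         8.11458799e-02],
       [ 9.99999890e-01, -2.74894082e-04, -3.81319533e-04,
         1.12819110e-03],
       [ 2.75597362e-04, -3.14297799e-01,  9.49324401e-01,
        -1.31688650e-01],
       [ 0.00000000e+00,  0.00000000e+00,  0.00000000e+00,
         1.00000000e+00]])}
```

View pics/top0.png

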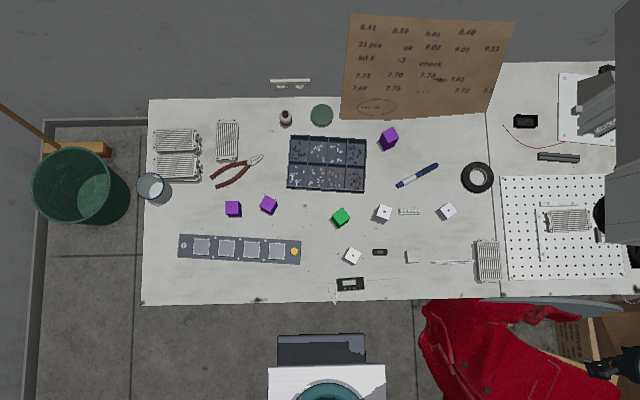

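View pics/side0.png

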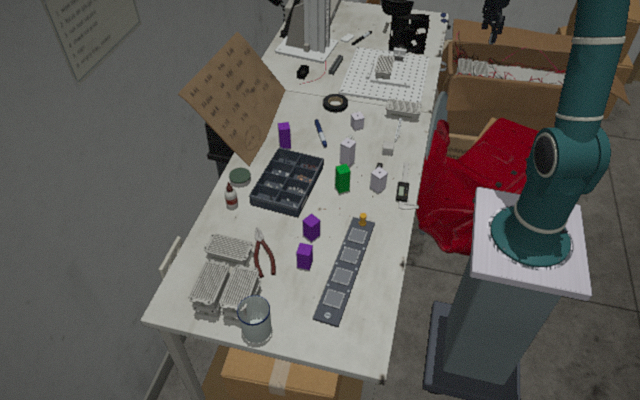

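Top view: the rack runs from (182,247) to (300,252), with the brass post at (295,252), its right end (−y). Pale block candidates are (352,256), (383,213), (447,211) and a low pale grey one at (411,256). The purple and green ones are look-alikes. An enlarged crop should confirm this.

Run:
```python
import cv2,numpy as np
t=cv2.imread("pics/top0.png");s=cv2.imread("pics/side0.png")
a=cv2.resize(t[195:275,325:465],None,fx=5,fy=5,interpolation=cv2.INTER_CUBIC)
b=cv2.resize(s[100:200,330:410],None,fx=4,fy=4,interpolation=cv2.INTER_CUBIC)
b=cv2.resize(s[100:200,330:410],(0,0),fx=5,fy=5,interpolation=cv2.INTER_CUBIC)
cv2.imwrite("pics/c1.png",a);cv2.imwrite("pics/c2.png",b)
o=np.zeros((400,800,3),np.uint8);
b=cv2.resize(s[100:200,335:405],(280,400),interpolation=cv2.INTER_CUBIC)
a=cv2.resize(t[195:275,330:460],(520,320),interpolation=cv2.INTER_CUBIC)
o[:320,:520]=a;o[:,520:]=b;cv2.imwrite("pics/c.png",o)
```

```text
(no output)
```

View pics/c.png

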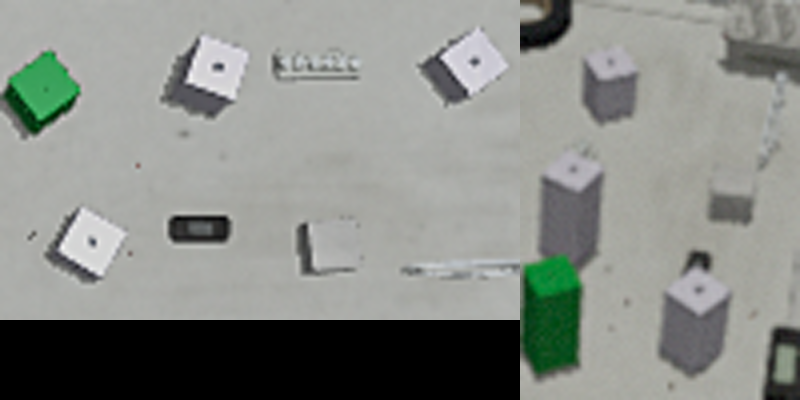

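From the crop:
- **block_84:** top (384,212), the longest in side view at (348,142).
- **block_66:** top (353,255), side (380,172).
- **block_48:** top (449,210), side (357,115).
- **block_30:** plain pale grey with no hole, top (413,256), side (388,145).

The green block is a look-alike. Next I'll measure the heights by triangulation.

```bash
cat > h.py <<'E'
import numpy as np,cv2
from scipy.spatial.transform import Rotation as R
from station import manip
def cam(n,st=None):
    i=manip.camera_info(n)
    if n!="wrist": return i["K"],i["world_from_camera"]
    T=np.eye(4);T[:3,:3]=R.from_rotvec(st["ee_rot"]).as_matrix();T[:3,3]=st["position"]
    return i["K"],T@i["mount"]
def ray(c,p):
    K,T=c;d=T[:3,:3]@np.linalg.solve(K,[p[0],p[1],1.]);return T[:3,3],d/np.linalg.norm(d)
def onz(c,p,z):
    o,d=ray(c,p);return o+d*(z-o[2])/d[2]
def tri(c1,p1,c2,p2):
    o1,d1=ray(c1,p1);o2,d2=ray(c2,p2)
    k=np.linalg.lstsq(np.c_[d1,-d2],o2-o1,rcond=None)[0]
    a,b=o1+k[0]*d1,o2+k[1]*d2
    return (a+b)/2,np.linalg.norm(a-b)
E
python3 - <<'E'
from h import *
np.set_printoptions(precision=4,suppress=True)
t=cv2.imread("pics/top0.png");s=cv2.imread("pics/side0.png")
ct,cs=cam("top"),cam("side")
P={'84':((384.5,211.75),(348.2,142.2)),'66':((353,255.5),(379.7,172.5)),'48':((448.7,210.5),(357.5,115.5)),'30':((413.2,256.2),(388.2,144.5))}
for k,(a,b) in P.items():
    p,e=tri(ct,a,cs,b);print(k,p,'miss',e)
def blobs(im,m,z,c,lo=15,hi=2000):
    for q in cv2.findContours(m,cv2.RETR_LIST,cv2.CHAIN_APPROX_NONE)[0]:
        A=cv2.contourArea(q)
        if lo<A<hi:
            r=cv2.minAreaRect(q);w=[onz(c,x,z)[:2] for x in cv2.boxPoints(r)]
            print(np.round(r[0],1),A,np.round(np.linalg.norm(w[1]-w[0]),3),np.round(np.linalg.norm(w[2]-w[1]),3),onz(c,r[0],z)[:2],'yaw',np.degrees(np.arctan2(*(w[1]-w[0])[::-1]))%90)
g=cv2.cvtColor(t,cv2.COLOR_BGR2GRAY)
print(g[250,420],g[256,413],g[211,380:390])
print('tops');m=(g>215).astype(np.uint8)*255;m[:,:325]=0;m[:190]=0;m[280:]=0;m[:,465:]=0
blobs(t,m,.06,ct)
sub=g[228:270,170:310];m=np.zeros_like(g);m[228:270,170:310]=(sub<135)*255
print('rack dark');blobs(t,m,.012,ct,100,8000)
gs=cv2.cvtColor(s,cv2.COLOR_BGR2GRAY)
m=np.zeros_like(gs);m[210:330,310:380]=(gs[210:330,310:380]<135)*255
print('side');blobs(s,m,.012,cs,60,8000)
h=cv2.cvtColor(t,cv2.COLOR_BGR2HSV);y=cv2.inRange(h,(15,120,100),(35,255,255));blobs(t,y,.046,ct,8)
h=cv2.cvtColor(s,cv2.COLOR_BGR2HSV);y=cv2.inRange(h,(15,120,100),(35,255,255));print('s');blobs(s,y,.046,cs,8)
E
```

```text
84 [ 0.5542 -0.1652  0.0785] miss 0.0007849302480387524
66 [ 0.4396 -0.0775  0.0596] miss 0.0004491238485698247
48 [ 0.5602 -0.3503  0.0407] miss 0.0018419749974360026
30 [ 0.4372 -0.247   0.0258] miss 0.002643519717666903
167 172 [209 211 218 119  68  76 210 210 207 208]
tops
rack dark
[276.4 250.5] 285.5 0.05 0.05 [0.461  0.1315] yaw 85.5989853109564
[251.2 249.3] 283.0 0.049 0.05 [0.4659 0.2015] yaw 85.80070429200379
[201.  247.5] 152.5 0.042 0.05 [0.4741 0.341 ] yaw 1.221512857506779
[226.1 247.6] 285.5 0.05 0.05 [0.4722 0.2714] yaw 86.31681152693226
[238.9 248.6] 2834.5 0.067 0.345 [0.4687 0.2357] yaw 88.16299233177631
side
[345.5 270.7] 2740.5 0.36 0.08 [0.4675 0.2546] yaw 85.31430981097019
[315. 228.] 227.0 0.028 0.101 [0.5803 0.1365] yaw 14.547971711014071
[294.  251.5] 34.0 0.016 0.019 [0.4547 0.0814] yaw 88.72052873223117
[ 49.  147.5] 69.0 0.033 0.026 [0.7605 0.7625] yaw 88.91975816902111
[ 80.  146.5] 187.5 0.123 0.026 [0.7618 0.6765] yaw 88.92172991343813
s
[289. 385.] 11.0 0.009 0.009 [0.5164 0.5905] yaw 61.187750333014534
[289.  385.1] 13.0 0.018 0.014 [0.5164 0.5907] yaw 85.28633662642947
[265.5 381.4] 10.5 0.016 0.017 [0.5669 0.5954] yaw 56.81430333836626
[239.  368.8] 14.0 0.021 0.015 [0.631  0.5834] yaw 23.0105754875606
[362. 219.] 48.0 0.017 0.043 [0.4568 0.1005] yaw 14.549214663160996
[633.8  12.6] 39.5 0.138 0.041 [-0.4614 -1.3593] yaw 77.82429254654447
[635.5   2. ] 8.5 0.023 0.042 [-0.4851 -1.4677] yaw 14.97999005312198
```

Triangulated heights are 78, 60, 41 and 26 mm. That's about 5 mm low throughout, but the order is clear. I'll start with block_30 and place shortest first.

Emit:
step_arm(
  series=[
    [[1,2.7,-2.2,-0.2,0,0,0],[1,2.7,-2.2,-0.2,0,0,0],[1,2.7,-2.2,-0.2,0,0,0],[1,2.7,-2.2,-0.2,0,0,0],[1,2.7,-2.2,-0.2,0,0,0],[1,2.7,-2.2,-0.2,0,0,0],[1,2.7,-2.2,-0.2,0,0,0],[1,2.7,-2.2,-0.2,0,0,0],[1,2.7,-2.2,-0.2,0,0,0],[1,2.7,-2.2,-0.2,0,0,0],[1,2.7,-2.2,-0.2,0,0,0],[1,2.7,-2.2,-0.2,0,0,0],[1,2.7,-2.2,-0.2,0,0,0],[1,0,0,0,0,0,-7],[1,0,0,0,0,0,-7],[1,0,0,0,0,0,-7],[1,0,0,0,0,0,-7],[1,0,0,0,0,0,-7],[1,0,0,0,0,0,-7],[1,0,0,0,0,0,-7]],
  ],
  newtons=40,
)

```text
time_s: 1.82
position: [0.4507, -0.2239, 0.263]
ee_rot: [-2.625, -1.711, 0.005]
force: [-0.2, -0.8, 0.5]
width: 0.999
```

```bash
cat >> h.py <<'E'
np.set_printoptions(precision=4,suppress=True)
def yaw(st):
    x=R.from_rotvec(st["ee_rot"]).as_matrix()[:,0];return np.degrees(np.arctan2(x[1],x[0]))
def plan(p,y=None):
    """tool-axis shift in cm (at the present yaw and after the turn) and the turn to reach p, yaw y"""
    st=manip.read_state();M=R.from_rotvec(st["ee_rot"]).as_matrix();d=(np.array(p)-st["position"])*100
    y0=yaw(st);y=y0 if y is None else y
    t=np.degrees((R.from_matrix(M).inv()*R.from_euler('z',y,degrees=True)*R.from_euler('x',180,degrees=True)).as_rotvec())
    N=(R.from_euler('z',y,degrees=True)*R.from_euler('x',180,degrees=True)).as_matrix()
    print('t',round(st["time_s"],2),'pos',st["position"],'yaw',round(y0,1),'w',round(st["width"],3),'F',st["force"])
    print('to',np.array(p),round(y,1),'shift now',M.T@d,'after',N.T@d,'turn',t)
E
python3 - <<'E'
from h import *
st=manip.read_state();im=manip.read_camera("wrist");cv2.imwrite("pics/w1.png",im[:,:,::-1])
plan((.437,-.247,.17),94)
# top-face yaws from the top camera
g=cv2.cvtColor(cv2.imread("pics/top0.png"),cv2.COLOR_BGR2GRAY);c=cam("top")
for k,(u,v),z in (('84',(384.5,211.7),.084),('66',(353,255.5),.066),('48',(448.7,210.5),.048)):
    m=(g>195).astype(np.uint8)*255;cv2.circle(m,(round(u),round(v)),3,255,-1)
    n,l=cv2.connectedComponents(m,connectivity=4);q=cv2.findContours((l==l[round(v),round(u)]).astype(np.uint8),0,1)[0][0]
    r=cv2.minAreaRect(q);w=[onz(c,x,z)[:2] for x in cv2.boxPoints(r)]
    print(k,np.round(r,1) if 0 else r,onz(c,r[0],z),'yaw',np.degrees(np.arctan2(*(w[1]-w[0])[::-1]))%90)
E
```

```text
t 1.87 pos [ 0.4506 -0.2238  0.2629] yaw 66.5 w 1.0 F [-0.2501 -0.0703  0.1303]
to [ 0.437 -0.247  0.17 ] 94 shift now [-2.6855 -0.2446  9.2905] after [-2.2145 -1.5203  9.2936] turn [ -0.4667  -0.2378 -27.4885]
84 ((384.0500183105469, 211.35000610351562), (12.332883834838867, 12.016655921936035), 18.434946060180664) [ 0.5541 -0.1632  0.084 ] yaw 69.3165484684698
66 ((352.5230712890625, 255.08462524414062), (12.651541709899902, 12.527507781982422), 29.744882583618164) [ 0.4401 -0.0757  0.066 ] yaw 58.39233444029665
48 ((448.2200012207031, 209.95997619628906), (12.20000171661377, 11.600000381469727), 53.13010025024414) [ 0.5597 -0.347   0.048 ] yaw 34.96678107581647
```

View pics/w1.png

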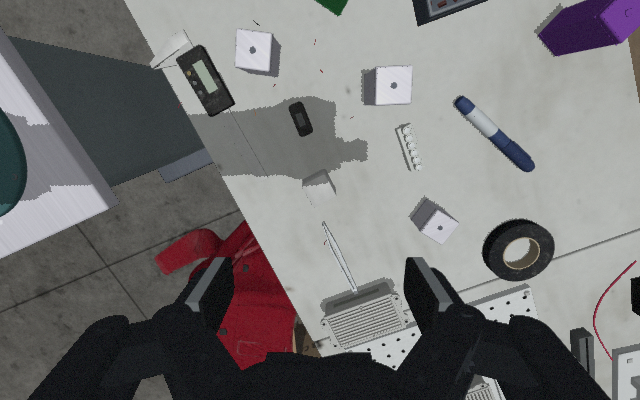

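The wrist view shows 66 at (252,50), 84 at (394,86), 48 at (440,228) and 30 at (320,185), half in shadow. I'll triangulate the holes against the top view and move over block_30.

Emit:
step_arm(
  series=[
    [[1,-0.8,0,2.3,0,0,-6.9],[1,-0.6,-0.3,2.3,0,0,-6.9],[1,-0.6,-0.5,2.3,0,0,-6.9],[1,-0.5,-0.6,2.3,0,0,-6.9],[1,0,0,0,0,0,0],[1,0,0,0,0,0,0]],
  ],
)

```text
time_s: 2.37
position: [0.4307, -0.2463, 0.1692]
ee_rot: [-2.14, -2.293, -0.001]
force: [0.1, -0.4, 1.0]
width: 0.998
```

Run:
```python
from h import *
# wrist-1 pose known from the read
st1={"position":np.array([.4506,-.2238,.2629]),"ee_rot":np.array([-2.625,-1.711,.005])}
c1=cam("wrist",st1);ct=cam("top");cs=cam("side")
for k,w,t,s,h in (('66',(252,50),(353,255.5),(379.7,172.5),.066),('84',(394,86),(384.5,211.7),(348.2,142.2),.084),('48',(440,228),(448.7,210.5),(357.5,115.5),.048)):
    print(k,tri(c1,w,ct,t),tri(c1,w,cs,s),onz(c1,w,h),onz(ct,t,h))
st=manip.read_state();im=manip.read_camera("wrist");cv2.imwrite("pics/w2.png",im[:,:,::-1]);np.save("w2.npy",np.r_[st["position"],st["ee_rot"]])
plan((.437,-.247,.17),94)
```

```text
66 (array([ 0.4399, -0.0771,  0.061 ]), np.float64(0.0014004657796451384)) (array([ 0.4401, -0.0766,  0.0604]), np.float64(0.0006710582033862922)) [ 0.4412 -0.0778  0.066 ] [ 0.439 -0.077  0.066]
84 (array([ 0.5545, -0.1654,  0.0829]), np.float64(0.002929753991253157)) (array([ 0.5558, -0.1664,  0.0778]), np.float64(0.0021146991332023158)) [ 0.5555 -0.1661  0.084 ] [ 0.5531 -0.1643  0.084 ]
48 (array([ 0.5584, -0.3459,  0.0549]), np.float64(0.0025809984125536208)) (array([ 0.5628, -0.3559,  0.0366]), np.float64(0.0016927269281061634)) [ 0.5612 -0.3496  0.048 ] [ 0.5582 -0.3482  0.048 ]
t 2.42 pos [ 0.4305 -0.2464  0.1692] yaw 94.0 w 0.996 F [-0.6922 -0.1388 -0.6369]
to [ 0.437 -0.247  0.17 ] 94 shift now [-0.1086  0.6467 -0.0788] after [-0.1093  0.6469 -0.0761] turn [-0.1943 -0.2423 -0.0325]
```

View pics/w2.png

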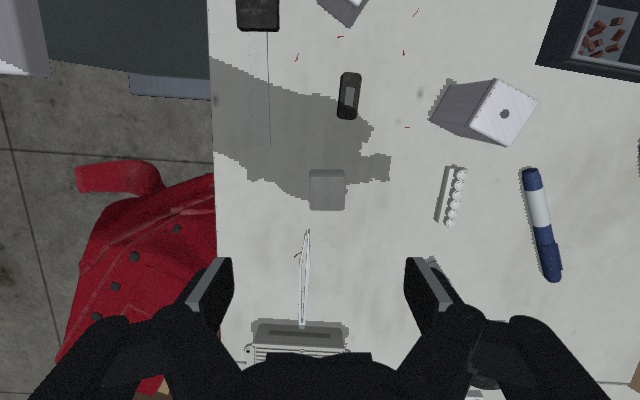

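Run:
```python
from h import *
im=cv2.imread("pics/w2.png");g=cv2.cvtColor(im,cv2.COLOR_BGR2GRAY)
print('col prof x=328 rows160-215',g[160:216,325:332].mean(1).round().astype(int))
print('row prof y=190 cols 300-355',g[186:196,300:356].mean(0).round().astype(int))
v=np.load("w2.npy");c=cam("wrist",{"position":v[:3],"ee_rot":v[3:]})
for z in(0,.03):
  for p in((309,169),(345,169),(309,182),(345,182),(309,210),(345,210)):print(z,p,onz(c,p,z)[:2])
cv2.imwrite("pics/c3.png",cv2.resize(g[155:220,295:360],None,fx=6,fy=6,interpolation=2))
```

```text
col prof x=328 rows160-215 [104 103 104 103 104 103 104 103 104  89  85  87  87  89  91  95  98 114
 110 111 110 111 111 110 110 110 110 109 110 109 109 109 110 109 108 109
 108 106 105 106 106 106 106 107 107 107 106 107 107 108 118 169 172 172
 172 172]
row prof y=190 cols 300-355 [109 109 109 109 109 110 110 110 110 100 106 110 110 109 110 112 112 113
 111 110 110 110 109 110 109 109 108 109 110 109 109 110 110 110 109 110
 110 110 111 110 109 109 110 108 106 109 136 149 165 166 166 167 168 169
 170 170]
0 (309, 169) [ 0.4201 -0.2318]
0 (345, 169) [ 0.4571 -0.2293]
0 (309, 182) [ 0.4209 -0.2456]
0 (345, 182) [ 0.4584 -0.243 ]
0 (309, 210) [ 0.4227 -0.2766]
0 (345, 210) [ 0.4614 -0.2739]
0.03 (309, 169) [ 0.4207 -0.2254]
0.03 (345, 169) [ 0.454  -0.2231]
0.03 (309, 182) [ 0.4214 -0.2378]
0.03 (345, 182) [ 0.4552 -0.2355]
0.03 (309, 210) [ 0.4231 -0.2658]
0.03 (345, 210) [ 0.4579 -0.2633]
```

View pics/c3.png

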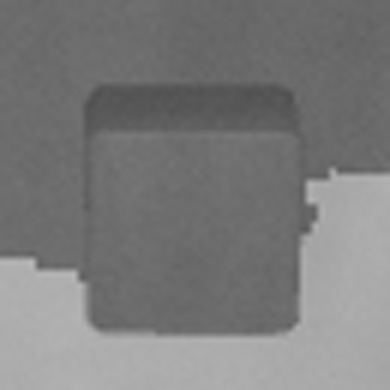

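Block_30's top face spans columns 309–345 and rows 177–210, square to the tool. Its base and top edges agree with a 30 mm height. The centre is (0.4386, −0.248). Descending now.

Emit:
step_arm(
  series=[
    [[1,-0.1,0.4,2.2,0,0,0],[1,-0.1,0.4,2.6,0,0,0],[1,0,0,2.6,0,0,0],[1,0,0,2.4,0,0,0],[1,0,0,2.2,0,0,0],[1,0,0,1.5,0,0,0],[1,0,0,0.8,0,0,0],[1,0,0,0.5,0,0,0],[1,0,0,0,0,0,0],[1,0,0,0,0,0,0]],
  ],
)

```text
time_s: 3.25
position: [0.4556, -0.2521, 0.0305]
ee_rot: [2.16, 2.247, 0.009]
force: [0.4, 0.6, -0.1]
width: 1.001
```

```bash
python3 -c "
from h import *
plan((.4386,-.248,.016),94)"
```

```text
t 3.25 pos [ 0.4556 -0.2521  0.0305] yaw 92.2 w 1.001 F [ 0.4257  0.593  -0.1027]
to [ 0.4386 -0.248   0.016 ] 94 shift now [ 0.493  -1.7149  1.4036] after [ 0.5249 -1.6692  1.4465] turn [ 1.2098  0.7985 -1.7533]
```

Emit:
step_arm(
  series=[
    [[1,0.3,-0.9,0.1,0.6,0.4,-0.9],[1,0.2,-0.8,0.1,0.6,0.4,-0.9],[1,0,0,0,0,0,0],[1,0,0,0,0,0,0]],
  ],
)

```text
time_s: 3.58
position: [0.4386, -0.2485, 0.0314]
ee_rot: [2.137, 2.298, 0.001]
force: [0.4, -0.3, -0.3]
width: 0.998
```

```bash
python3 -c "
from h import *
plan((.4386,-.248,.016),94)"
```

```text
t 3.58 pos [ 0.4386 -0.2485  0.0314] yaw 94.2 w 0.998 F [ 0.3513 -0.3047 -0.3147]
to [ 0.4386 -0.248   0.016 ] 94 shift now [ 0.0549 -0.0046  1.5423] after [ 0.0516 -0.0007  1.5424] turn [0.15   0.1197 0.155 ]
```

Emit:
step_arm(
  series=[
    [[1,0,0,0.8,0,0,0],[1,0,0,0.7,0,0,0],[1,0,0,0,0,0,0],[0,0,0,0,0,0,0],[0,0,0,0,0,0,0],[0,0,0,0,0,0,0],[0,0,0,0,0,0,0],[0,0,0,0,0,0,0],[0,0,0,0,0,0,0],[0,0,0,0,0,0,0],[0,0,0,0,0,0,0],[0,0,0,0,0,0,0]],
  ],
  newtons=40,
)

```text
time_s: 4.58
position: [0.4387, -0.2491, 0.0151]
ee_rot: [2.138, 2.296, 0.001]
force: [0.7, -0.6, -0.1]
width: 0.415
```

```bash
python3 -c "
from h import *
plan((.461,.1315,.12),94)"
```

```text
t 4.58 pos [ 0.4387 -0.2491  0.0151] yaw 94.1 w 0.415 F [ 0.7156 -0.6368 -0.0921]
to [0.461  0.1315 0.12  ] 94 shift now [ 37.7779   4.9639 -10.5658] after [ 37.8114   4.8767 -10.4864] turn [0.1795 0.1436 0.0821]
```

Emit:
step_arm(
  series=[
    [[0,0,0,-1.2,0,0,0],[0,0,0,-2,0,0,0],[0,0,0,-2.4,0,0,0],[0,0,0,-2.4,0,0,0],[0,1,0.2,-2,0,0,0],[0,2,0.3,-1,0,0,0],[0,2.3,0.4,0,0,0,0],[0,2.3,0.4,0,0,0,0],[0,2.3,0.4,0,0,0,0],[0,2.3,0.4,0,0,0,0],[0,2.3,0.4,0,0,0,0],[0,2.3,0.4,0,0,0,0],[0,2.3,0.4,0,0,0,0],[0,2.3,0.4,0,0,0,0],[0,2.3,0.4,0,0,0,0],[0,2.3,0.4,0,0,0,0],[0,1.5,0.2,0,0,0,0],[0,0.8,0,0,0,0,0],[0,0,0,0,0,0,0],[0,0,0,0,0,0,0]],
  ],
)

```text
time_s: 6.25
position: [0.46, 0.0493, 0.1401]
ee_rot: [2.14, 2.294, -0.004]
force: [-0.1, -0.3, -2.8]
width: 0.415
```

Run:
```python
from h import *
plan((.461,.1315,.12),94)
st=manip.read_state();im=manip.read_camera("wrist");cv2.imwrite("pics/w3.png",im[:,:,::-1]);np.save("w3.npy",np.r_[st["position"],st["ee_rot"]])
```

```text
t 6.25 pos [0.46   0.0493 0.1401] yaw 94.0 w 0.415 F [-0.123  -0.2748 -2.8438]
to [0.461  0.1315 0.12  ] 94 shift now [8.1985 0.6703 1.9715] after [8.1889 0.6737 2.0097] turn [ 0.0715  0.2735 -0.0065]
```

View pics/w3.png

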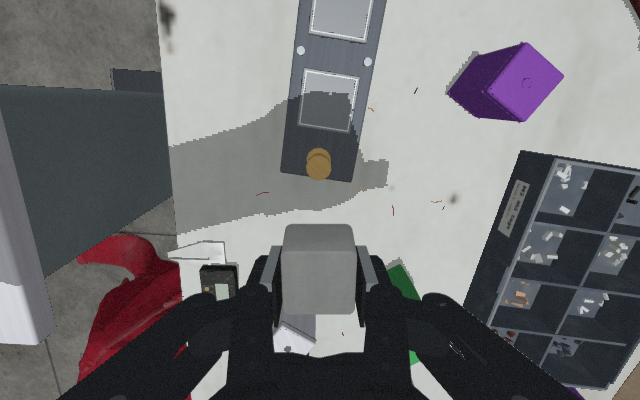

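The wrist view shows the pad beside the brass post at (328,100), the post at (318,163) and the next pad partly visible at (341,15). Measuring the pad.

```bash
cat >> h.py <<'E'
def load(f):
    v=np.load(f);return {"position":v[:3],"ee_rot":v[3:]}
def quads(im,c,z,thr,roi,lo=500,hi=20000):
    g=cv2.cvtColor(im,cv2.COLOR_BGR2GRAY);m=np.zeros_like(g);x0,x1,y0,y1=roi;m[y0:y1,x0:x1]=(g[y0:y1,x0:x1]>thr)*255
    for q in cv2.findContours(m,cv2.RETR_LIST,cv2.CHAIN_APPROX_NONE)[0]:
        A=cv2.contourArea(q)
        if lo<A<hi:
            r=cv2.minAreaRect(q);w=np.array([onz(c,p,z)[:2] for p in cv2.boxPoints(r)])
            print(np.round(r[0],1),int(A),'sides',np.linalg.norm(w[1]-w[0]),np.linalg.norm(w[2]-w[1]),'ctr',w.mean(0),'yaw',np.degrees(np.arctan2(*(w[1]-w[0])[::-1]))%90)
E
python3 - <<'E'
from h import *
c=cam("wrist",load("w3.npy"));im=cv2.imread("pics/w3.png")
g=cv2.cvtColor(im,cv2.COLOR_BGR2GRAY);print(g[100,285:370])
for p in((304,69),(359,77),(352,132),(298,124),(328.5,100.5)):print(onz(c,p,.014))
for t in (120,140,160): print(t);quads(im,c,.014,t,(285,372,55,140))
r=(load("w3.npy"),)
print('post top z.046',onz(c,(318,162),.046), 'pad1 tri', tri(c,(328.5,100.5),cam("top"),(276.4,250.5)),tri(c,(328.5,100.5),cam("side"),(359,236)))
E
```

```text
[135 135 127  54  60  59  59  58  58  56  62  61  62  64  58  85  97 144
 106  91  91  91  89  94  92  89  93  91  89  87  93  94  91  93  92  90
  89  90  91  90  89  87  92  90  95  87  89  90  90  93  92  89  92  89
  89  89  92  90  92  91  91  89  88  89  95 171 171 188 218 168 144  97
 111 115 112 113 116 111 115 116 115 100 138 195 197]
[0.4421 0.1526 0.014 ]
[0.4864 0.1498 0.014 ]
[0.4853 0.1064 0.014 ]
[0.4393 0.1098 0.014 ]
[0.4634 0.1303 0.014 ]
120
[326.  108.7] 1723 sides 0.03042744974374023 0.040889574004932816 ctr [0.4619 0.1234] yaw 85.45088885860517
[327.2  99.8] 2901 sides 0.043566788285864445 0.044867938363939694 ctr [0.4623 0.1301] yaw 83.13336189507773
140
[328.   93.9] 1127 sides 0.03357538294252319 0.0446028686833142 ctr [0.4627 0.1349] yaw 82.82132395407564
160
[328.8  88.2] 1054 sides 0.023742304026508457 0.04409685897614383 ctr [0.463  0.1395] yaw 82.83110019049673
post top z.046 [0.4579 0.0851 0.046 ] pad1 tri (array([0.4625, 0.131 , 0.0082]), np.float64(0.002658182054198451)) (array([0.4603, 0.13  , 0.0072]), np.float64(0.0067238909732839835))
```

Emit:
step_arm(
  series=[
    [[0,1.5,0.1,0.5,0,0,1.5],[0,2,0.2,1.3,0,0,2],[0,2,0.2,1.3,0,0,2],[0,1.7,0.1,1.3,0,0,1.5],[0,0.8,0,0.8,0,0,0],[0,0,0,0.8,0,0,0],[0,0,0,0,0,0,0],[0,0,0,0,0,0,0]],
  ],
)

```text
time_s: 6.97
position: [0.4678, 0.1176, 0.0773]
ee_rot: [2.301, 2.124, -0.011]
force: [0.3, 0.7, -2.6]
width: 0.415
```

```bash
python3 -c "
from h import *
plan((.463,.1295,.0295),87)"
```

```text
t 6.97 pos [0.4678 0.1176 0.0773] yaw 85.4 w 0.415 F [ 0.2608  0.6782 -2.594 ]
to [0.463  0.1295 0.0295] 87 shift now [ 1.2066 -0.5919  4.7662] after [ 1.1649 -0.5466  4.7819] turn [ 0.1531  0.6872 -1.5736]
```

Emit:
step_arm(
  series=[
    [[0,0.6,-0.3,0.6,0,0.3,-0.8],[0,0.6,-0.3,1.2,0,0.3,-0.8],[0,0,0,1.2,0,0,0],[0,0,0,0.6,0,0,0],[0,0,0,0,0,0,0],[0,0,0,0,0,0,0]],
  ],
)

```text
time_s: 7.47
position: [0.4645, 0.1253, 0.0414]
ee_rot: [2.28, 2.153, 0.006]
force: [-0.8, 0.4, -3.1]
width: 0.412
```

```bash
python3 -c "
from h import *
plan((.463,.1295,.0295),87)"
```

```text
t 7.47 pos [0.4645 0.1253 0.0414] yaw 86.7 w 0.412 F [-0.7865  0.402  -3.0585]
to [0.463  0.1295 0.0295] 87 shift now [ 0.4112 -0.1836  1.186 ] after [ 0.4103 -0.1736  1.1878] turn [ 0.3857  0.0868 -0.2774]
```

Emit:
step_arm(
  series=[
    [[0,0.4,-0.2,0,0.3,0,-0.2],[0,0,0,0.5,0,0,0],[0,0,0,0.4,0,0,0],[0,0,0,0.2,0,0,0],[0,0,0,0,0,0,0],[0,0,0,0,0,0,0]],
  ],
)

```text
time_s: 7.97
position: [0.4642, 0.1297, 0.0312]
ee_rot: [2.278, 2.158, 0.004]
force: [0.2, 0.1, -3.3]
width: 0.416
```

```bash
python3 -c "
from h import *
plan((.463,.1295,.0293),87)"
```

```text
t 7.97 pos [0.4642 0.1297 0.0312] yaw 86.9 w 0.416 F [ 0.2017  0.0607 -3.3075]
to [0.463  0.1295 0.0293] 87 shift now [-0.0228 -0.1206  0.1883] after [-0.0227 -0.1198  0.1888] turn [ 0.2626  0.0307 -0.1132]
```

Emit:
step_arm(
  series=[
    [[0,0,-0.1,0.1,0.2,0,0],[0,0,0,0.1,0,0,0],[0,0,0,0.1,0,0,0],[0,0,0,0,0,0,0]],
  ],
)

```text
time_s: 8.3
position: [0.4635, 0.1299, 0.0295]
ee_rot: [2.279, 2.159, 0.0]
force: [-0.5, 0.1, -3.3]
width: 0.416
```

Emit:
step_arm(
  series=[
    [[0,0,0,0.15,0,0,0],[0,0,0,0.1,0,0,0],[0,0,0,0,0,0,0]],
  ],
)

```text
time_s: 8.55
position: [0.4638, 0.1301, 0.0295]
ee_rot: [2.277, 2.158, 0.0]
force: [-0.4, 0.1, -3.1]
width: 0.411
```

Emit:
step_arm(
  series=[
    [[0,0,0,0.3,0,0,0],[0,0,0,0,0,0,0]],
  ],
)

```text
time_s: 8.72
position: [0.4646, 0.1304, 0.03]
ee_rot: [2.275, 2.156, -0.0]
force: [0.6, 0.1, -2.6]
width: 0.413
```

Emit:
step_arm(
  series=[
    [[0,0,-0.1,0.3,0,0,0],[0,0,0,0.3,0,0,0],[0.55,0,0,0,0,0,0],[0.7,0,0,0,0,0,0],[1,0,0,0,0,0,0],[1,0,0,0,0,0,0],[1,0,0,0,0,0,0],[1,0,0,0,0,0,0]],
  ],
)

```text
time_s: 9.38
position: [0.4667, 0.1314, 0.0295]
ee_rot: [2.271, 2.151, 0.006]
force: [0.5, -0.0, -0.6]
width: 1.0
```

```bash
python3 -c "
from h import *
plan((.56,-.349,.22),125)"
```

```text
t 9.38 pos [0.4667 0.1314 0.0295] yaw 86.9 w 1.0 F [ 0.4966 -0.0124 -0.5928]
to [ 0.56  -0.349  0.22 ] 125 shift now [-47.5796  12.1629 -18.5947] after [-44.6983 -19.9125 -19.0545] turn [  0.5798   0.5985 -38.1145]
```

Emit:
step_arm(
  series=[
    [[1,0,0,-1,0,0,0],[1,0,0,-1.5,0,0,0],[1,0,0,-2.5,0,0,0],[1,-1,0.2,-3,0,0,0],[1,-2,0.4,-3,0,0,0],[1,-2,0.5,-3,0,0,0],[1,-2,0.5,-2,0,0,0],[1,-1,0.2,0,0,0,0],[1,0,0,0,0,0,0],[1,0,0,0,0,0,0]],
  ],
)

```text
time_s: 10.22
position: [0.4775, 0.0498, 0.2005]
ee_rot: [2.267, 2.158, 0.002]
force: [-1.2, 0.1, -0.2]
width: 1.002
```

Run:
```python
from h import *
plan((.56,-.349,.20),125)
st=manip.read_state();im=manip.read_camera("wrist");cv2.imwrite("pics/w4.png",im[:,:,::-1]);np.save("w4.npy",np.r_[st["position"],st["ee_rot"]])
```

```text
t 10.22 pos [0.4775 0.0498 0.2005] yaw 87.2 w 1.002 F [-1.168   0.1314 -0.2406]
to [ 0.56  -0.349  0.2  ] 125 shift now [-39.4202  10.1997   0.4307] after [-37.3955 -16.1167   0.0475] turn [  0.3813   0.5801 -37.8237]
```

View pics/w4.png

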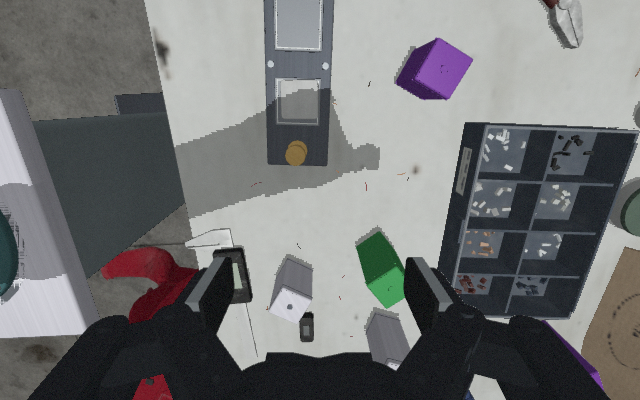

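Run:
```python
from h import *
w=cv2.imread("pics/w4.png");s=manip.read_camera("side")[:,:,::-1]
cv2.imwrite("pics/s4.png",s)
a=cv2.resize(w[60:180,250:350],None,fx=4,fy=4,interpolation=2);b=cv2.resize(s[205:285,330:385],(330,480),interpolation=2)
cv2.imwrite("pics/c4.png",np.hstack([a,b]))
```

```text
(no output)
```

View pics/c4.png

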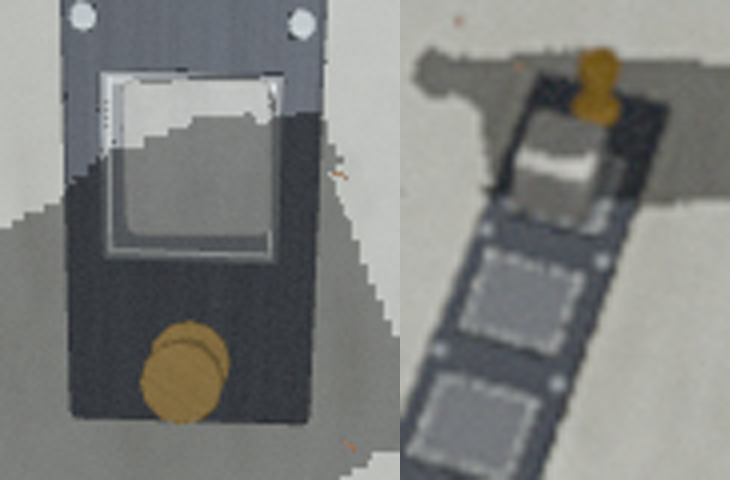

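Block_30 stands on the pad beside the post: crop block x 125–272, y 80–235; outline x 104–280, y 73–258. Checking the offset, and working out the second pad centre and the block_48 approach.

Run:
```python
from h import *
c=cam("wrist",load("w4.npy"))
print('block',onz(c,(299.6,99.4),.044),'pad',onz(c,(297.8,101.4),.014))
quads(cv2.imread("pics/w4.png"),c,.014,135,(272,328,0,55))
for p in((277,0),(322,0),(272,49),(320,52)):print(onz(c,p,.014)[:2])
```

```text
block [0.4665 0.1316 0.044 ] pad [0.463  0.1299 0.014 ]
[298.  25.] 2315 sides 0.044034205108278275 0.04138273714466719 ctr [0.468  0.1973] yaw 87.2919410241769
[0.4503 0.2189]
[0.4915 0.2169]
[0.4417 0.1788]
[0.4876 0.1739]
```

Emit:
step_arm(
  series=[
    [[1,-1.5,0.4,0,0,0,0],[1,-3,0.8,0,0,0,0],[1,-3.4,0.9,0,0,0,0],[1,-3.4,0.9,0,0,0,0],[1,-3.4,0.9,0,0,0,0],[1,-3.4,0.9,0,0,0,0],[1,-3.4,0.9,0,0,0,0],[1,-3.4,0.9,0,0,0,0],[1,-3.4,0.9,0,0,0,0],[1,-2.5,0.6,0,0,0,-3],[1,-1.5,0.3,0,0,0,-6],[1,0,0,0,0,0,-7],[1,0,0,0,0,0,-7],[1,0,0,0,0,0,-7],[1,0,0,0,0,0,-6],[1,0,0,0,0,0,-2],[1,0,0,0,0,0,0],[1,0,0,0,0,0,0]],
  ],
)

```text
time_s: 11.82
position: [0.5508, -0.2609, 0.1769]
ee_rot: [-1.33, -2.81, -0.008]
force: [-0.7, 0.6, 0.4]
width: 1.001
```

Run:
```python
from h import *
plan((.561,-.349,.17),125)
st=manip.read_state();im=manip.read_camera("wrist")[:,:,::-1].copy();cv2.imwrite("pics/w5.png",im);np.save("w5.npy",np.r_[st["position"],st["ee_rot"]])
c=cam("wrist",st);quads(im,c,.048,195,(150,500,100,330),300,4000)
```

```text
t 11.82 pos [ 0.5508 -0.2609  0.1769] yaw 129.3 w 1.001 F [-0.7406  0.5959  0.355 ]
to [ 0.561 -0.349  0.17 ] 125 shift now [-7.4787 -4.7937  0.4987] after [-7.8026 -4.2193  0.691 ] turn [-0.6322 -1.8145  4.3542]
```

Emit:
step_arm(
  series=[
    [[1,-1.5,-1,0,-0.2,-0.6,1.5],[1,-2.5,-1.5,0.3,-0.2,-0.6,1.5],[1,-2.3,-1.2,0.3,-0.2,-0.6,1.3],[1,-1.4,-0.7,0,0,0,0],[1,0,0,0,0,0,0],[1,0,0,0,0,0,0]],
  ],
)

```text
time_s: 12.37
position: [0.5633, -0.3533, 0.1681]
ee_rot: [1.461, 2.78, -0.005]
force: [0.5, 0.2, -0.5]
width: 1.007
```

Run:
```python
from h import *
plan((.561,-.349,.17),125)
st=manip.read_state();im=manip.read_camera("wrist")[:,:,::-1].copy();cv2.imwrite("pics/w5.png",im);np.save("w5.npy",np.r_[st["position"],st["ee_rot"]])
c=cam("wrist",st);K,T=c
q=np.linalg.inv(T)@[.561,-.349,.048,1];q=K@q[:3];print('expected px',q/q[2])
for t in(185,200,212):print(t);quads(im,c,.048,t,(200,440,120,330),300,6000)
```

```text
t 12.37 pos [ 0.5633 -0.3533  0.1681] yaw 124.5 w 1.007 F [ 0.4546  0.2398 -0.4975]
to [ 0.561 -0.349  0.17 ] 125 shift now [ 0.4831  0.0543 -0.188 ] after [ 0.4832  0.0584 -0.1866] turn [-0.1074  0.1509 -0.4505]
expected px [319.2759 191.0045   1.    ]
185
200
212
```

View pics/w5.png

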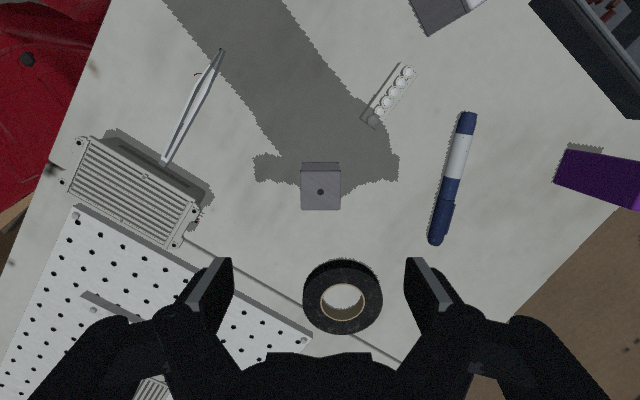

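Wrist view: block_48's hole is at (320,191), matching the estimate, and it sits square to the jaws. Descending in stages.

Emit:
step_arm(
  series=[
    [[1,0.4,0.1,1,0,0,-0.4],[1,0,0,2,0,0,0],[1,0,0,2,0,0,0],[1,0,0,1.6,0,0,0],[1,0,0,1,0,0,0],[1,0,0,0,0,0,0],[1,0,0,0,0,0,0]],
  ],
)

```text
time_s: 13.0
position: [0.5626, -0.3397, 0.0885]
ee_rot: [1.437, 2.792, -0.0]
force: [0.3, 0.1, 0.4]
width: 1.004
```

```bash
python3 -c "
from h import *
plan((.5613,-.3493,.028),125)"
```

```text
t 13.0 pos [ 0.5626 -0.3397  0.0885] yaw 125.5 w 1.004 F [0.3144 0.145  0.3885]
to [ 0.5613 -0.3493  0.028 ] 125 shift now [-0.6987 -0.6652  6.0508] after [-0.7127 -0.6548  6.0503] turn [0.0354 0.073  0.5483]
```

Emit:
step_arm(
  series=[
    [[1,-0.4,-0.4,0,0,0,0.3],[1,-0.4,-0.3,1,0,0,0.2],[1,0,0,1.2,0,0,0],[1,0,0,1.2,0,0,0],[1,0,0,1.2,0,0,0],[1,0,0,0.8,0,0,0],[1,0,0,0.4,0,0,0],[1,0,0,0,0,0,0]],
  ],
)

```text
time_s: 13.67
position: [0.5628, -0.3518, 0.0268]
ee_rot: [1.448, 2.782, -0.001]
force: [0.3, 0.1, 0.1]
width: 1.003
```

```bash
python3 -c "
from h import *
plan((.5613,-.3493,.028),125)"
```

```text
t 13.67 pos [ 0.5628 -0.3518  0.0268] yaw 125.0 w 1.003 F [0.349  0.1201 0.0764]
to [ 0.5613 -0.3493  0.028 ] 125 shift now [ 0.2949  0.0208 -0.1217] after [ 0.2955  0.0205 -0.1204] turn [ 0.121   0.2753 -0.001 ]
```

Good. I'll nudge 3 mm along x and close, then lift and head back.

Emit:
step_arm(
  series=[
    [[1,0.3,0,0,0.1,0.2,0],[0,0,0,0,0,0,0],[0,0,0,0,0,0,0],[0,0,0,0,0,0,0],[0,0,0,0,0,0,0],[0,0,0,0,0,0,0],[0,0,0,0,0,0,0],[0,0,0,0,0,0,0],[0,0,0,0,0,0,0]],
  ],
)

```text
time_s: 14.42
position: [0.5615, -0.3488, 0.0277]
ee_rot: [1.449, 2.785, -0.0]
force: [-0.5, -1.1, -1.6]
width: 0.417
```

Emit:
step_arm(
  series=[
    [[0,0,0,-1.2,0,0,0],[0,0,0,-2,0,0,0],[0,0,0,-2.4,0,0,0],[0,0,0,-2.4,0,0,0],[0,0,0,-2.4,0,0,0],[0,0,0,-2,0,0,0],[0,0,0,-1.2,0,0,3],[0,0,0,0,0,0,6],[0,0,0,0,0,0,7],[0,0,0,0,0,0,7],[0,0,0,0,0,0,7],[0,0,0,0,0,0,6],[0,0,0,0,0,0,2],[0,0,0,0,0,0,0],[0,0,0,0,0,0,0]],
  ],
)

```text
time_s: 15.67
position: [0.5604, -0.3466, 0.1813]
ee_rot: [2.301, 2.134, 0.005]
force: [0.2, 1.1, -1.8]
width: 0.42
```

```bash
python3 -c "
from h import *
plan((.467,.1995,.13),87)"
```

```text
t 15.67 pos [ 0.5604 -0.3466  0.1813] yaw 85.7 w 0.42 F [ 0.1837  1.0765 -1.7858]
to [0.467  0.1995 0.13  ] 87 shift now [ 53.7582 -13.444    5.0515] after [ 54.0492 -12.1892   5.1294] turn [ 0.2647  0.0199 -1.3087]
```

Emit:
step_arm(
  series=[
    [[0,1.5,-0.3,0,0,0,0],[0,2.5,-0.6,0,0,0,0],[0,3.1,-0.7,0,0,0,0],[0,3.1,-0.8,0,0,0,0],[0,3.1,-0.8,0,0,0,0],[0,3.1,-0.8,0,0,0,0],[0,3.1,-0.8,0,0,0,0],[0,3.1,-0.8,0,0,0,0],[0,3.1,-0.8,0,0,0,0],[0,3.1,-0.8,0,0,0,0],[0,3.1,-0.8,0,0,0,0],[0,3.1,-0.8,0,0,0,0],[0,3.1,-0.8,0,0,0,0],[0,3.1,-0.8,0,0,0,0],[0,3.1,-0.7,0,0,0,0],[0,3,-0.5,0.5,0,0,0],[0,2,-0.3,0.5,0,0,0],[0,1,0,0.5,0,0,0],[0,0,0,0,0,0,0],[0,0,0,0,0,0,0]],
  ],
)

```text
time_s: 17.33
position: [0.4702, 0.1858, 0.1715]
ee_rot: [2.264, 2.158, 0.018]
force: [0.3, -0.1, -1.8]
width: 0.419
```

```bash
python3 -c "
from h import *
plan((.467,.1995,.0425),87)"
```

```text
t 17.33 pos [0.4702 0.1858 0.1715] yaw 87.3 w 0.419 F [ 0.2711 -0.0869 -1.829 ]
to [0.467  0.1995 0.0425] 87 shift now [ 1.3662 -0.6081 12.8928] after [ 1.3502 -0.3875 12.903 ] turn [1.0076 0.0608 0.2625]
```

Run:
```python
from h import *
st=manip.read_state();im=manip.read_camera("wrist")[:,:,::-1].copy();cv2.imwrite("pics/w6.png",im);np.save("w6.npy",np.r_[st["position"],st["ee_rot"]])
c=cam("wrist",st)
for t in(135,150,165):print(t);quads(im,c,.014,t,(230,370,0,200),800,5000)
```

```text
135
[313.9  97.4] 1389 sides 0.04466141179282876 0.04460087503709457 ctr [0.4734 0.269 ] yaw 83.039539173145
[358.  77.] 2564 sides 0.018499327636887948 0.12969568169035123 ctr [0.5141 0.2802] yaw 87.51188155322293
[316.5  20.5] 2046 sides 0.04438640177945368 0.030755206191545058 ctr [0.479  0.3311] yaw 87.51188155322295
150
[314.   97.5] 1340 sides 0.04428471079280141 0.0441195155521448 ctr [0.4735 0.269 ] yaw 82.9615467120592
[358.  77.] 2541 sides 0.018499327636887948 0.12969568169035123 ctr [0.5141 0.2802] yaw 87.51188155322293
[317.   20.5] 2008 sides 0.043551043775262414 0.030755206191545058 ctr [0.4794 0.3311] yaw 87.51188155322293
165
[314.   97.2] 1226 sides 0.04305700179386739 0.04330780341848891 ctr [0.4736 0.2693] yaw 82.63448905750958
[358.  77.] 2507 sides 0.018499327636887948 0.12969568169035123 ctr [0.5141 0.2802] yaw 87.51188155322293
```

Emit:
step_arm(
  series=[
    [[0,0.6,-0.2,1,0.4,0,0],[0,0.6,-0.2,2,0.4,0,0],[0,0,0,2.2,0,0,0],[0,0,0,2,0,0,0],[0,0,0,1,0,0,0],[0,0,0,0,0,0,0],[0,0,0,0,0,0,0]],
  ],
)

```text
time_s: 17.97
position: [0.471, 0.1913, 0.0864]
ee_rot: [2.282, 2.149, 0.003]
force: [-0.3, -0.3, -1.8]
width: 0.417
```

```bash
python3 -c "
from h import *
plan((.467,.1995,.0425),87)"
```

```text
t 17.97 pos [0.471  0.1913 0.0864] yaw 86.5 w 0.417 F [-0.2934 -0.262  -1.8015]
to [0.467  0.1995 0.0425] 87 shift now [ 0.807  -0.4727  4.3829] after [ 0.7971 -0.4381  4.3883] turn [ 0.3696  0.1764 -0.455 ]
```

Emit:
step_arm(
  series=[
    [[0,0.4,-0.2,0.5,0.2,0.1,0],[0,0.5,-0.1,1,0.2,0.1,0],[0,0,0,1,0,0,0],[0,0,0,0.8,0,0,0],[0,0,0,0.4,0,0,0],[0,0,0,0,0,0,0],[0,0,0,0,0,0,0]],
  ],
)

```text
time_s: 18.55
position: [0.4707, 0.2018, 0.0482]
ee_rot: [2.289, 2.151, 0.007]
force: [-0.6, -0.4, -2.4]
width: 0.413
```

```bash
python3 -c "
from h import *
plan((.4683,.1995,.0420),87)"
```

```text
t 18.55 pos [0.4707 0.2018 0.0482] yaw 86.5 w 0.413 F [-0.5865 -0.4427 -2.3928]
to [0.4683 0.1995 0.042 ] 87 shift now [-0.2432 -0.2297  0.6219] after [-0.2393 -0.2298  0.6234] turn [ 0.2019 -0.1575 -0.5422]
```

Emit:
step_arm(
  series=[
    [[0,-0.2,-0.3,0.2,0.2,-0.1,-0.5],[0,0,0,0.3,0,0,0],[0,0,0,0.2,0,0,0],[0,0,0,0.1,0,0,0],[0,0,0,0,0,0,0]],
  ],
)

```text
time_s: 18.97
position: [0.4681, 0.2002, 0.0418]
ee_rot: [2.278, 2.162, 0.003]
force: [0.4, 0.1, -2.4]
width: 0.417
```

```bash
python3 -c "
from h import *
plan((.4683,.1995,.0417),87)"
```

```text
t 18.97 pos [0.4681 0.2002 0.0418] yaw 87.0 w 0.417 F [ 0.4421  0.1254 -2.3593]
to [0.4683 0.1995 0.0417] 87 shift now [-0.0675  0.0258  0.0139] after [-0.0675  0.0258  0.0139] turn [ 0.1144 -0.0358  0.0158]
```

Emit:
step_arm(
  series=[
    [[0,0,0,0.2,0,0,0],[0.5,0,0,0,0,0,0],[0.7,0,0,0,0,0,0],[1,0,0,0,0,0,0],[1,0,0,0,0,0,0],[1,0,0,0,0,0,0],[1,0,0,0,0,0,0],[1,0,0,-1,0,0,0],[1,0,0,-2,0,0,0],[1,0,0,-3,0,0,0],[1,0,0,-3,0,0,0],[1,-1,0,-3,0,0,0],[1,-2,0,-2,0,0,0],[1,-2,0,0,0,0,0],[1,0,0,0,0,0,0]],
  ],
)

```text
time_s: 20.22
position: [0.4651, 0.1509, 0.1916]
ee_rot: [2.271, 2.168, 0.006]
force: [-0.1, -0.6, -1.0]
width: 1.002
```

Run:
```python
from h import *
plan((.4405,-.077,.19),58)
st=manip.read_state();im=manip.read_camera("wrist")[:,:,::-1].copy();cv2.imwrite("pics/w7.png",im);np.save("w7.npy",np.r_[st["position"],st["ee_rot"]])
c=cam("wrist",st);K,T=c
for p in((.4683,.1995,.062),(.4665,.1316,.044)):
    q=np.linalg.inv(T)@[*p,1];q=K@q[:3];print('expected px',q/q[2])
```

```text
t 20.22 pos [0.4651 0.1509 0.1916] yaw 87.3 w 1.002 F [-0.1098 -0.5689 -1.0039]
to [ 0.4405 -0.077   0.19  ] 58 shift now [-22.8821  -1.3947   0.1343] after [-20.6303   9.9958   0.1606] turn [ 0.2228 -0.1117 29.3377]
expected px [318.1257 140.182    1.    ]
expected px [319.4915 207.0624   1.    ]
```

View pics/w7.png

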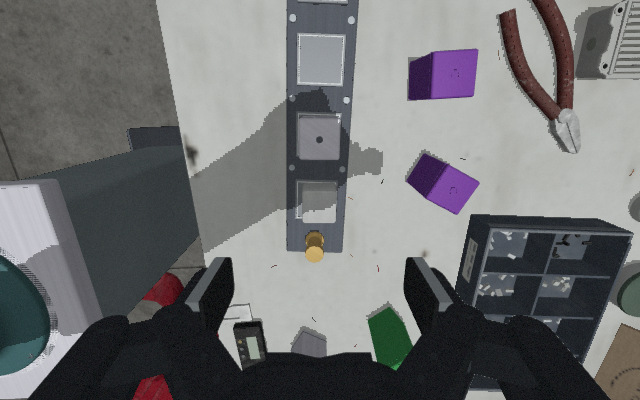

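Block_48's hole is at (319,139), as expected (318,140), and it stands on the second pad. On to block_66.

Emit:
step_arm(
  series=[
    [[1,-1.5,-0.1,0,0,0,0],[1,-3,-0.2,0,0,0,0],[1,-3.3,-0.2,0,0,0,0],[1,-3.3,-0.2,0,0,0,0],[1,-3.3,-0.2,0,0,0,0],[1,-3.3,-0.2,0,0,0,0],[1,-2.5,-0.2,0,0,0,0],[1,-1.2,0,0,0,0,3],[1,0,0,0,0,0,6],[1,0,0,0,0,0,7],[1,0,0,0,0,0,7],[1,0,0,0,0,0,4],[1,0,0,0,0,0,1],[1,0,0,0,0,0,0],[1,0,0,0,0,0,0]],
  ],
)

```text
time_s: 21.52
position: [0.4446, -0.0519, 0.19]
ee_rot: [-2.726, -1.538, -0.018]
force: [1.2, -0.5, -0.6]
width: 1.004
```

```bash
cat >> h.py <<'E'
def block(name,p,f=None):
    """wrist look at a block top: its hole and its face near the expected place p"""
    st=manip.read_state();im=manip.read_camera("wrist")[:,:,::-1].copy();cv2.imwrite(f"pics/{name}.png",im);np.save(name+".npy",np.r_[st["position"],st["ee_rot"]])
    c=cam("wrist",st);K,T=c;q=np.linalg.inv(T)@[*p,1];q=K@q[:3];u,v=q[:2]/q[2];print('expected px',u,v)
    x0,y0=int(u)-22,int(v)-22;g=cv2.cvtColor(im,cv2.COLOR_BGR2GRAY)[max(y0,0):y0+45,x0:x0+45];y0=max(y0,0)
    m=(cv2.morphologyEx(g,cv2.MORPH_BLACKHAT,np.ones((13,13)))>35).astype(np.uint8)
    n,l,s,ce=cv2.connectedComponentsWithStats(m)
    for i in range(1,n):
        if 12<s[i,4]<150 and max(s[i,2:4])<13: h=ce[i]+[x0,y0];print('hole',h,s[i,2:],onz(c,h,p[2]))
E
python3 - <<'E'
from h import *
plan((.4405,-.077,.19),58)
block("w8",(.4405,-.0772,.066))
E
```

```text
t 21.52 pos [ 0.4446 -0.0519  0.19  ] yaw 58.9 w 1.004 F [ 1.2419 -0.5397 -0.556 ]
to [ 0.4405 -0.077   0.19  ] 58 shift now [-2.3624  0.9462 -0.0461] after [-2.348   0.9825 -0.0045] turn [-0.271  -0.9014  0.879 ]
expected px 328.2858565788982 222.6815897479002
hole [329.5357 222.3929] [ 6  6 28] [ 0.4416 -0.0775  0.066 ]
hole [314.4808 229.5962] [12 12 52] [ 0.4259 -0.0765  0.066 ]
```

Emit:
step_arm(
  series=[
    [[1,-1,0.4,0,-0.1,-0.4,0.4],[1,-1.1,0.5,0.5,-0.1,-0.4,0.4],[1,-0.2,0.1,1.5,0,0,0],[1,0,0,2,0,0,0],[1,0,0,2,0,0,0],[1,0,0,1.2,0,0,0],[1,0,0,0,0,0,0],[1,0,0,0,0,0,0]],
  ],
)

```text
time_s: 22.23
position: [0.4411, -0.084, 0.1139]
ee_rot: [2.749, 1.515, -0.001]
force: [0.1, 0.7, 0.1]
width: 1.0
```

Run:
```python
from h import *
plan((.4412,-.0774,.044),58)
block("w9",(.4412,-.0774,.066))
```

```text
t 22.23 pos [ 0.4411 -0.084   0.1139] yaw 57.7 w 1.0 F [0.1162 0.6869 0.0641]
to [ 0.4412 -0.0774  0.044 ] 58 shift now [ 0.5789 -0.3594  6.993 ] after [ 0.5663 -0.3435  6.9949] turn [ 0.1081  0.1173 -0.2726]
expected px 311.33687363029793 222.57566741873075
hole [312.9355 222.2258] [ 9  9 62] [ 0.4422 -0.0778  0.066 ]
```

Emit:
step_arm(
  series=[
    [[1,0.3,-0.2,0,0,0,0],[1,0.3,-0.1,0.8,0,0,0],[1,0,0,1.6,0,0,0],[1,0,0,1.6,0,0,0],[1,0,0,1.5,0,0,0],[1,0,0,0.9,0,0,0],[1,0,0,0.4,0,0,0],[1,0,0,0,0,0,0],[1,0,0,0,0,0,0]],
  ],
)

```text
time_s: 23.03
position: [0.4476, -0.077, 0.0473]
ee_rot: [2.741, 1.511, 0.015]
force: [-0.1, -0.1, -0.2]
width: 0.996
```

```bash
python3 -c "
from h import *
plan((.4418,-.0776,.044),58)"
```

```text
t 23.03 pos [ 0.4476 -0.077   0.0473] yaw 57.7 w 0.996 F [-0.1353 -0.1482 -0.1509]
to [ 0.4418 -0.0776  0.044 ] 58 shift now [-0.3659 -0.4627  0.3258] after [-0.3628 -0.4596  0.3337] turn [ 0.8415 -0.1647 -0.2689]
```

Emit:
step_arm(
  series=[
    [[1,-0.3,-0.4,0.2,0.7,0,-0.2],[1,0,0,0.1,0,0,0],[1,0,0,0,0,0,0],[0,0,0,0,0,0,0],[0,0,0,0,0,0,0],[0,0,0,0,0,0,0],[0,0,0,0,0,0,0],[0,0,0,0,0,0,0],[0,0,0,0,0,0,0],[0,0,0,0,0,0,0],[0,0,0,0,0,0,0]],
  ],
)

```text
time_s: 23.95
position: [0.4439, -0.0778, 0.0468]
ee_rot: [2.746, 1.52, 0.011]
force: [-0.6, 0.6, 0.8]
width: 0.417
```

Emit:
step_arm(
  series=[
    [[0,0,0,-1.2,0,0,0],[0,0,0,-2,0,0,0],[0,0,0,-2.4,0,0,0],[0,0,0,-2.4,0,0,0],[0,0,0,-2.4,0,0,0],[0,0,0,-2.4,0,0,0],[0,0,0,-2,0,0,0],[0,0,0,-1.5,0,0,-3],[0,0,0,0,0,0,-6],[0,0,0,0,0,0,-7],[0,0,0,0,0,0,-7],[0,0,0,0,0,0,-4],[0,0,0,0,0,0,-1],[0,0,0,0,0,0,0],[0,0,0,0,0,0,0]],
  ],
)

```text
time_s: 25.2
position: [0.4367, -0.0774, 0.2128]
ee_rot: [-2.275, -2.159, 0.004]
force: [0.3, -0.5, -2.4]
width: 0.417
```

```bash
python3 -c "
from h import *
plan((.4735,.269,.21),87)"
```

```text
t 25.2 pos [ 0.4367 -0.0774  0.2128] yaw 87.0 w 0.417 F [ 0.3113 -0.5015 -2.4271]
to [0.4735 0.269  0.21  ] 87 shift now [34.7822  1.8727  0.339 ] after [34.7835  1.8585  0.283 ] turn [-0.3159 -0.1092  0.0205]
```

Emit:
step_arm(
  series=[
    [[0,1.5,0,0,0,0,0],[0,2.5,0.1,0,0,0,0],[0,3,0.2,0,0,0,0],[0,3,0.2,0,0,0,0],[0,3,0.2,0,0,0,0],[0,3,0.2,0,0,0,0],[0,3,0.2,0,0,0,0],[0,3,0.2,0,0,0,0],[0,3,0.2,0,0,0,0],[0,3,0.2,0,0,0,0],[0,2.8,0.1,0,0,0,0],[0,2,0,0,0,0,0],[0,1,0,0,0,0,0],[0,0.4,0,0,0,0,0],[0,0,0,0,0,0,0],[0,0,0,0,0,0,0]],
  ],
)

```text
time_s: 26.53
position: [0.4767, 0.2741, 0.2072]
ee_rot: [-2.309, -2.118, 0.018]
force: [1.5, -0.6, -2.7]
width: 0.416
```

```bash
python3 -c "
from h import *
plan((.4735,.269,.0608),87)"
```

```text
t 26.53 pos [0.4767 0.2741 0.2072] yaw 85.1 w 0.416 F [ 1.491  -0.6233 -2.7113]
to [0.4735 0.269  0.0608] 87 shift now [-0.4978 -0.0716 14.6424] after [-0.5238 -0.2957 14.6387] turn [-0.8091  0.1258 -1.9454]
```

Emit:
step_arm(
  series=[
    [[0,-0.2,-0.2,0.8,-0.4,0,-1],[0,-0.2,-0.2,1.6,-0.4,0.1,-0.9],[0,0,0,2.2,0,0,0],[0,0,0,2.2,0,0,0],[0,0,0,2,0,0,0],[0,0,0,1.2,0,0,0],[0,0,0,0.4,0,0,0],[0,0,0,0,0,0,0],[0,0,0,0,0,0,0]],
  ],
)

```text
time_s: 27.28
position: [0.4736, 0.2536, 0.0973]
ee_rot: [2.285, 2.142, -0.006]
force: [-0.5, -0.2, -2.3]
width: 0.417
```

```bash
python3 -c "
from h import *
plan((.4735,.269,.0608),87)
st=manip.read_state();im=manip.read_camera('wrist')[:,:,::-1].copy();cv2.imwrite('pics/w10.png',im);c=cam('wrist',st)
for t in(150,165):quads(im,c,.014,t,(200,420,0,200),800,5000)"
```

```text
t 27.28 pos [0.4736 0.2536 0.0973] yaw 86.3 w 0.417 F [-0.5347 -0.2386 -2.2978]
to [0.4735 0.269  0.0608] 87 shift now [ 1.5745 -0.126   3.6301] after [ 1.5412 -0.0919  3.6454] turn [ 0.2345  0.5467 -0.7062]
[317.5  92. ] 1066 sides 0.04252699422961497 0.04334152925871295 ctr [0.4796 0.3382] yaw 86.29643485888047
```

Emit:
step_arm(
  series=[
    [[0,0.8,0,0,0.1,0.3,-0.4],[0,0.7,0,0.4,0.1,0.2,-0.3],[0,0,0,0.9,0,0,0],[0,0,0,1,0,0,0],[0,0,0,0.5,0,0,0],[0,0,0,0.2,0,0,0],[0,0,0,0,0,0,0]],
  ],
)

```text
time_s: 27.92
position: [0.477, 0.2717, 0.0674]
ee_rot: [2.276, 2.163, 0.011]
force: [-0.1, -0.9, -2.2]
width: 0.414
```

```bash
python3 -c "
from h import *
plan((.4738,.269,.0608),87)"
```

```text
t 27.92 pos [0.477  0.2717 0.0674] yaw 87.1 w 0.414 F [-0.0521 -0.8615 -2.2146]
to [0.4738 0.269  0.0608] 87 shift now [-0.2863 -0.313   0.6614] after [-0.2842 -0.3083  0.6645] turn [ 0.3708 -0.2147  0.083 ]
```

Emit:
step_arm(
  series=[
    [[0,-0.3,-0.3,0.1,0.3,-0.2,0],[0,0,0,0.3,0,0,0],[0,0,0,0.2,0,0,0],[0,0,0,0.1,0,0,0],[0,0,0,0,0,0,0]],
  ],
)

```text
time_s: 28.33
position: [0.4737, 0.2687, 0.0613]
ee_rot: [2.276, 2.163, 0.0]
force: [0.1, -0.1, -3.3]
width: 0.413
```

```bash
python3 -c "
from h import *
plan((.4738,.269,.0608),87)"
```

```text
t 28.33 pos [0.4737 0.2687 0.0613] yaw 87.1 w 0.413 F [ 0.1283 -0.0903 -3.2984]
to [0.4738 0.269  0.0608] 87 shift now [0.0322 0.0116 0.0548] after [0.0322 0.0116 0.0548] turn [0.0792 0.0527 0.0826]
```

Emit:
step_arm(
  series=[
    [[0,0,0,0.2,0,0,0],[0.5,0,0,0,0,0,0],[0.7,0,0,0,0,0,0],[1,0,0,0,0,0,0],[1,0,0,0,0,0,0],[1,0,0,0,0,0,0],[1,0,0,0,0,0,0],[1,0,0,-1,0,0,0],[1,0,0,-2,0,0,0],[1,0,0,-3,0,0,0],[1,0,0,-3,0,0,0],[1,-1,0,-3,0,0,0],[1,-2,0,-2,0,0,0],[1,-2,0,0,0,0,0],[1,0,0,0,0,0,0],[1,0,0,0,0,0,0]],
  ],
)

```text
time_s: 29.67
position: [0.4712, 0.2197, 0.2129]
ee_rot: [2.27, 2.166, 0.008]
force: [-0.1, 0.4, -0.2]
width: 0.998
```

Run:
```python
from h import *
plan((.555,-.1655,.2),69)
block("w11",(.4735,.269,.080))
```

```text
t 29.67 pos [0.4712 0.2197 0.2129] yaw 87.3 w 0.998 F [-0.0664  0.3792 -0.1868]
to [ 0.555  -0.1655  0.2   ] 69 shift now [-38.0865  10.1679   1.3097] after [-32.9606  21.6244   1.2904] turn [ 0.3593 -0.1298 18.3073]
expected px 316.57531376172346 139.0117240469367
hole [336.7647 119.1765] [ 4  7 17] [0.4917 0.285  0.08  ]
hole [318.0256 140.8718] [ 7  7 39] [0.4747 0.2673 0.08  ]
```

Block_66's hole is at (0.4747, 0.2673), about 2 mm from its pad centre. Now block_84.

Emit:
step_arm(
  series=[
    [[1,-1.5,0.4,0,0,0,0],[1,-3,0.8,0,0,0,0],[1,-3.3,0.9,0,0,0,0],[1,-3.3,0.9,0,0,0,0],[1,-3.3,0.9,0,0,0,0],[1,-3.3,0.9,0,0,0,0],[1,-3.3,0.9,0,0,0,0],[1,-3.3,0.9,0,0,0,0],[1,-3.3,0.9,0,0,0,0],[1,-3.3,0.9,0,0,0,0],[1,-3.3,0.9,0,0,0,0],[1,-2,0.5,0,0,0,0],[1,-1,0,0,0,0,3],[1,0,0,0,0,0,5],[1,0,0,0,0,0,6],[1,0,0,0,0,0,4],[1,0,0,0,0,0,0],[1,0,0,0,0,0,0]],
  ],
)

```text
time_s: 31.22
position: [0.5591, -0.1555, 0.1984]
ee_rot: [-2.555, -1.792, 0.003]
force: [0.0, 0.6, -0.3]
width: 1.001
```

Run:
```python
from h import *
plan((.555,-.1655,.2),69)
block("w12",(.555,-.1655,.084))
```

```text
t 31.22 pos [ 0.5591 -0.1555  0.1984] yaw 70.1 w 1.001 F [ 0.0299  0.5672 -0.3195]
to [ 0.555  -0.1655  0.2   ] 69 shift now [-1.0786 -0.0475 -0.1671] after [-1.081  -0.0238 -0.1566] turn [-1.0429 -0.5911  1.1045]
expected px 319.2368132361217 212.06941232228854
hole [320.2424 211.4242] [ 7  6 33] [ 0.556  -0.1652  0.084 ]
```

Emit:
step_arm(
  series=[
    [[1,-0.5,0,0,-0.5,-0.3,0.6],[1,-0.5,0.1,0.5,-0.5,-0.3,0.5],[1,0,0,1.5,0,0,0],[1,0,0,2,0,0,0],[1,0,0,1.6,0,0,0],[1,0,0,0.8,0,0,0],[1,0,0,0,0,0,0],[1,0,0,0,0,0,0]],
  ],
)

```text
time_s: 31.93
position: [0.5565, -0.166, 0.1312]
ee_rot: [2.58, 1.784, 0.001]
force: [-0.4, -0.2, 0.1]
width: 1.001
```

Run:
```python
from h import *
plan((.556,-.165,.062),69)
block("w13",(.556,-.165,.084))
```

```text
t 31.93 pos [ 0.5565 -0.166   0.1312] yaw 69.3 w 1.001 F [-0.4464 -0.2156  0.0621]
to [ 0.556 -0.165  0.062] 69 shift now [ 0.0898 -0.1108  6.9203] after [ 0.0762 -0.0827  6.9209] turn [0.2365 0.1079 0.3271]
expected px 315.381190647621 229.61331741605312
hole [315.5333 229.65  ] [10  8 60] [ 0.5561 -0.1651  0.084 ]
```

View pics/w13.png

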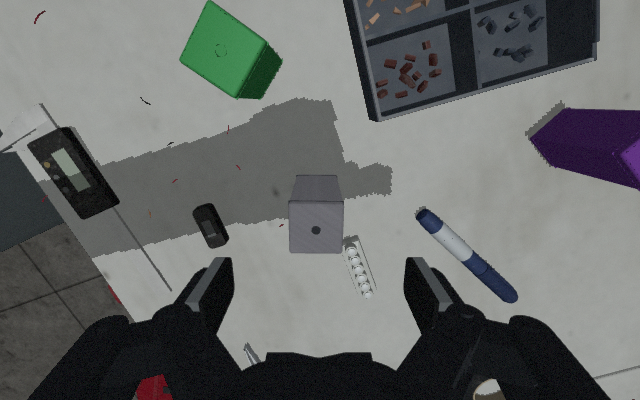

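Block_84, bare aluminium with its hole at (315,230), is centred and square between the open jaws, with the green look-alike well clear.

Emit:
step_arm(
  series=[
    [[1,0.1,-0.1,0.5,0.2,0.1,0],[1,0,0,1.5,0,0,0],[1,0,0,1.6,0,0,0],[1,0,0,1.6,0,0,0],[1,0,0,1,0,0,0],[1,0,0,0.5,0,0,0],[1,0,0,0,0,0,0],[1,0,0,0,0,0,0]],
  ],
)

```text
time_s: 32.65
position: [0.5613, -0.1658, 0.0675]
ee_rot: [2.576, 1.781, 0.013]
force: [-0.4, 0.4, 0.4]
width: 0.993
```

```bash
python3 -c "
from h import *
plan((.556,-.165,.062),69)"
```

```text
t 32.65 pos [ 0.5613 -0.1658  0.0675] yaw 69.3 w 0.993 F [-0.3911  0.4492  0.3784]
to [ 0.556 -0.165  0.062] 69 shift now [-0.11   -0.5306  0.5415] after [-0.1123 -0.5228  0.5486] turn [ 0.7552 -0.0705  0.3268]
```

Emit:
step_arm(
  series=[
    [[1,-0.1,-0.5,0.3,0.7,0,0.3],[1,0,0,0.3,0,0,0],[1,0,0,0,0,0,0],[0,0,0,0,0,0,0],[0,0,0,0,0,0,0],[0,0,0,0,0,0,0],[0,0,0,0,0,0,0],[0,0,0,0,0,0,0],[0,0,0,0,0,0,0],[0,0,0,0,0,0,0],[0,0,0,0,0,0,0]],
  ],
)

```text
time_s: 33.57
position: [0.5575, -0.1654, 0.0642]
ee_rot: [2.587, 1.777, 0.006]
force: [-0.1, -0.0, -0.6]
width: 0.415
```

Emit:
step_arm(
  series=[
    [[0,0,0,-1.2,0,0,0],[0,0,0,-2,0,0,0],[0,0,0,-2.4,0,0,0],[0,0,0,-2.4,0,0,0],[0,0,0,-2.4,0,0,0],[0,0,0,-2.4,0,0,0],[0,0,0,-2.4,0,0,0],[0,0,0,-2,0,0,0],[0,0,0,-1,0,0,-3],[0,0,0,0,0,0,-5],[0,0,0,0,0,0,-6],[0,0,0,0,0,0,-4],[0,0,0,0,0,0,0],[0,0,0,0,0,0,0]],
  ],
)

```text
time_s: 34.73
position: [0.5509, -0.1633, 0.2593]
ee_rot: [-2.26, -2.176, 0.003]
force: [-0.1, -0.2, -2.6]
width: 0.418
```

```bash
python3 -c "
from h import *
plan((.479,.3386,.24),87)"
```

```text
t 34.73 pos [ 0.5509 -0.1633  0.2593] yaw 87.8 w 0.418 F [-0.0965 -0.2129 -2.5678]
to [0.479  0.3386 0.24  ] 87 shift now [49.885  -9.0698  2.0447] after [49.749  -9.8116  1.93  ] turn [-0.2662 -0.0815  0.8426]
```

Emit:
step_arm(
  series=[
    [[0,1.5,-0.2,0,0,0,0],[0,2.5,-0.5,0,0,0,0],[0,3,-0.6,0,0,0,0],[0,3,-0.6,0,0,0,0],[0,3,-0.6,0,0,0,0],[0,3,-0.6,0,0,0,0],[0,3,-0.6,0,0,0,0],[0,3,-0.6,0,0,0,0],[0,3,-0.6,0,0,0,0],[0,3,-0.6,0,0,0,0],[0,3,-0.6,0,0,0,0],[0,3,-0.6,0,0,0,0],[0,3,-0.6,0,0,0,0],[0,3,-0.6,0,0,0,0],[0,3,-0.6,0,0,0,0],[0,2.5,-0.4,0,0,0,0],[0,1.5,-0.2,0,0,0,0],[0,0.6,0,0,0,0,0],[0,0,0,0,0,0,0],[0,0,0,0,0,0,0]],
  ],
)

```text
time_s: 36.4
position: [0.4791, 0.3339, 0.2571]
ee_rot: [-2.311, -2.118, 0.022]
force: [0.5, -0.4, -3.4]
width: 0.416
```

```bash
python3 -c "
from h import *
plan((.479,.3386,.0782),87)"
```

```text
t 36.4 pos [0.4791 0.3339 0.2571] yaw 85.0 w 0.416 F [ 0.5334 -0.4276 -3.3675]
to [0.479  0.3386 0.0782] 87 shift now [ 0.5645  0.2074 17.8864] after [ 0.465  -0.0339 17.8904] turn [-0.8297  0.309  -1.9808]
```

Emit:
step_arm(
  series=[
    [[0,0.5,0,0.8,-0.4,0.2,-1],[0,0.3,0,1.6,-0.4,0.1,-1],[0,0.2,0,2.2,0,0,0],[0,0.2,0,2.2,0,0,0],[0,0.2,0,1.8,0,0,0],[0,0,0,1,0,0,0],[0,0,0,0,0,0,0],[0,0,0,0,0,0,0]],
  ],
)

```text
time_s: 37.07
position: [0.4853, 0.3368, 0.1553]
ee_rot: [2.286, 2.144, -0.001]
force: [-0.7, -0.0, -3.2]
width: 0.418
```

```bash
python3 -c "
from h import *
plan((.479,.3386,.0782),87)"
```

```text
t 37.07 pos [0.4853 0.3368 0.1553] yaw 86.3 w 0.418 F [-0.687  -0.0095 -3.2296]
to [0.479  0.3386 0.0782] 87 shift now [ 0.1794 -0.6836  7.7052] after [ 0.1443 -0.641   7.7096] turn [ 0.3025  0.318  -0.6673]
```

Emit:
step_arm(
  series=[
    [[0,0.2,-0.4,0.6,0.2,0.2,-0.4],[0,0.1,-0.2,1.4,0.1,0.1,-0.3],[0,0,0,1.6,0,0,0],[0,0,0,1.6,0,0,0],[0,0,0,0.9,0,0,0],[0,0,0,0.4,0,0,0],[0,0,0,0,0,0,0],[0,0,0,0,0,0,0]],
  ],
)

```text
time_s: 37.73
position: [0.484, 0.342, 0.0945]
ee_rot: [2.278, 2.16, 0.021]
force: [-0.7, -0.0, -2.2]
width: 0.416
```

```bash
python3 -c "
from h import *
plan((.479,.3386,.0782),87)"
```

```text
t 37.73 pos [0.484  0.342  0.0945] yaw 86.9 w 0.416 F [-0.7216 -0.0427 -2.1655]
to [0.479  0.3386 0.0782] 87 shift now [-0.3816 -0.4953  1.6181] after [-0.3676 -0.4784  1.6264] turn [ 0.6129 -0.4774 -0.0569]
```

Emit:
step_arm(
  series=[
    [[0,-0.4,-0.5,0.2,0.6,-0.4,0],[0,0,0,0.5,0,0,0],[0,0,0,0.5,0,0,0],[0,0,0,0.2,0,0,0],[0,0,0,0,0,0,0],[0,0,0,0,0,0,0]],
  ],
)

```text
time_s: 38.23
position: [0.4798, 0.3391, 0.082]
ee_rot: [-2.28, -2.161, -0.008]
force: [-0.5, 0.3, -2.7]
width: 0.415
```

```bash
python3 -c "
from h import *
plan((.479,.3386,.0782),87)"
```

```text
t 38.23 pos [0.4798 0.3391 0.082 ] yaw 86.9 w 0.415 F [-0.5368  0.2825 -2.6821]
to [0.479  0.3386 0.0782] 87 shift now [-0.0582 -0.0762  0.379 ] after [-0.0567 -0.0751  0.3795] turn [ 0.1883 -0.2076 -0.0646]
```

Emit:
step_arm(
  series=[
    [[0,0,-0.1,0.2,0.2,-0.2,0],[0,0,0,0.2,0,0,0],[0,0,0,0.1,0,0,0],[0,0,0,0,0,0,0]],
  ],
)

```text
time_s: 38.57
position: [0.4791, 0.3401, 0.0785]
ee_rot: [2.279, 2.161, 0.001]
force: [-0.7, -1.0, -3.4]
width: 0.418
```

```bash
python3 -c "
from h import *
plan((.479,.3386,.0782),87)"
```

```text
t 38.57 pos [0.4791 0.3401 0.0785] yaw 87.0 w 0.418 F [-0.6889 -0.9821 -3.4435]
to [0.479  0.3386 0.0782] 87 shift now [-0.1474 -0.0008  0.0303] after [-0.1473 -0.0008  0.0304] turn [ 0.0534 -0.0172 -0.0468]
```

Emit:
step_arm(
  series=[
    [[0,0,0,0.2,0,0,0],[0.5,0,0,0,0,0,0],[0.7,0,0,0,0,0,0],[1,0,0,0,0,0,0],[1,0,0,0,0,0,0],[1,0,0,0,0,0,0],[1,0,0,0,0,0,0],[1,0,0,-1,0,0,0],[1,0,0,-2,0,0,0],[1,0,0,-3,0,0,0],[1,0,0,-3,0,0,0],[1,0,0,-3,0,0,0],[1,-2,0,-2,0,0,0],[1,-3,0,0,0,0,0],[1,-3,0,0,0,0,0],[1,-1,0,0,0,0,0],[1,0,0,0,0,0,0],[1,0,0,0,0,0,0]],
  ],
)

```text
time_s: 40.07
position: [0.4744, 0.2513, 0.2314]
ee_rot: [2.273, 2.166, 0.016]
force: [-0.2, -0.2, 0.4]
width: 0.996
```

Run:
```python
from h import *
block("w14",(.479,.339,.098))
st=manip.read_state();print(st["time_s"],st["position"])
K,T=cam("wrist",st)
for p in((.4747,.2673,.08),(.4683,.1995,.062),(.4665,.1316,.044)):
    q=np.linalg.inv(T)@[*p,1];q=K@q[:3];print(p,'px',q[:2]/q[2])
s=manip.read_camera("side")[:,:,::-1];cv2.imwrite("pics/s14.png",s)
w=cv2.imread("pics/w14.png")
a=cv2.resize(w[0:300,190:450],(520,600),interpolation=2);b=cv2.resize(s[190:330,310:380],(280,600)[0:2],interpolation=2)
cv2.imwrite("pics/c14.png",np.hstack([a,b]))
```

```text
expected px 316.6330998161384 93.22384216286225
hole [315.8776  92.0204] [ 7  8 49] [0.4784 0.34   0.098 ]
hole [305.15  93.05] [ 7  3 20] [0.4694 0.3396 0.098 ]
40.1167 [0.4744 0.2517 0.2314]
(0.4747, 0.2673, 0.08) px [315.9671 172.7551]
(0.4683, 0.1995, 0.062) px [313.2971 229.7525]
(0.4665, 0.1316, 0.044) px [314.9252 274.7796]
```

View pics/c14.png

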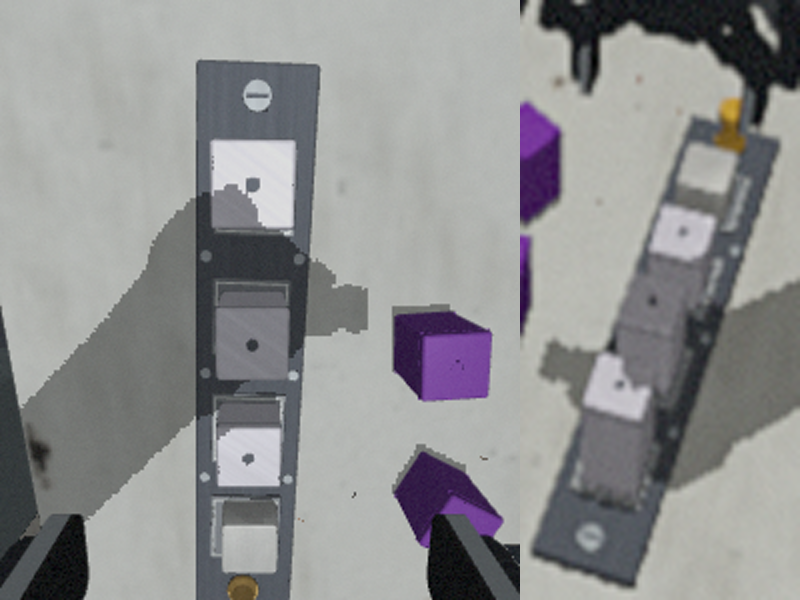

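All four stand upright on their pads in order, 84 → 30 towards the brass post, and all are released. Wrist holes in the crop: 84 (252,184), 66 (252,345), 48 (248,458); 30 is at (249,535). Offsets are about 1–4 mm. Handing in.

```bash
python3 -c "
from station import manip
print(manip.job_done())"
```

```text
the job is handed in; nothing more can be done
None
```

I put all four gauge blocks back on the rack in order, 30, 48, 66 and 84 mm outwards from the brass post. I then let them all go and handed the job in at about 40 s; it reports no verdict.

**Last checks:** the final wrist and side pictures show every block upright on its own pad, with the gripper open and clear. Estimated distances from the pad centres, against the 12 mm limit:

| Block | Offset from pad centre |
|---|---|
| 30 mm | about 4 mm |
| 48 mm | about 1 mm |
| 66 mm | about 2 mm |
| 84 mm | about 2 mm |

**Disagreements:**
- **Heights:** the top and side cameras put the block tops mostly 4 to 7 mm too low, and the pad came out at 7–8 mm instead of 14 mm. The height order was still clear, and I set placing heights from the grasp height plus the stated 14 mm. The force reading showed no clear touchdown on the pads before release, so each block may have dropped a millimetre or two.
- **Arm drift:** the arm drifted up to about 17 mm sideways on fast descents. I corrected this before each grasp and placing.
- **48 and 66 mm blocks:** I measured their offsets just after placing each one. The final picture only confirms by eye that they are still in place.

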